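# Slide the taper template home under the drag spring

### The job

Load the steel taper template into the copying rest without picking it up: with your fingertips press it down hard on its grooved tail, against the sprung brass catch plate it lies on, and keep it pressed down while you slide it nose first under the bridge and the blued drag spring, fully home against the end stop, so that the catch springs up behind its tail. Then take your hand away. Do not pinch, lift or tip the template, and leave the collet, the expansion plug, the bocal blank and the tension knob as they are.

Things in the scene. Friction and masses are not known exactly. Their poses are not given: they have to be found in the camera images.
- rest: Copying rest bolted to the bench: grey cast channel 262 mm long (y), 104 mm wide (x), with a ground, oiled floor. Origin on the bench under its middle, z up; +y is the loading direction. Floor 20 mm above the bench, 65 mm wide; side rails rise 10 mm above the floor. Beyond the bridge the +x side is open, with a parked follower roller and arm at x 37 to 90, y 71 to 99 mm, 36 mm high.
- catch (a joint): Sprung brass catch plate in the channel floor, 24 mm wide, y = -122 to -19 mm in the rest's frame. 0 = up, top 6 mm above the floor; 0.006 = pressed flush. Its springs push up with 9 N at the top, 12 N flush. It carries the template at the start, too high to pass the bridge, and springs up again behind the tail, locking it, once the template is fully home.
- drag_leaf (a joint): Drag spring: a blued leaf, 30 mm wide, fixed to the bridge and reaching 52 mm past it in the loading direction, sloping down to about 4 mm above the floor, tip turned up. Angle in rad: 0 at rest, about 0.1 when it rides on the template. It bears down with about 3 to 5 N.
- template: Taper template: flat oiled steel plate 130 mm long (y), 62 wide (x), 8 thick, about 0.4 kg, forward half tapered on its +x edge to 50 mm. Origin: centre of its underside; +y to the nose. At the start it lies loose and level in the channel on the raised catch, underside 6 mm above the floor, 75 to 100 mm short of home. It passes the bridge when pressed at least 3.5 mm down; 6 mm down it is on the floor.
- finger_pad (a point): The place for the fingertips: on top of the template's tail, middle of the grooved area, 20 mm from the tail end. A brass rib across the plate, 6 mm thick, 50 mm wide and 6 mm high, begins 22 mm ahead of this point; the fingers can push against it. Holding the plate down here takes 8 to 14 N and keeps it level.
- nose (a point): Middle of the template's nose face, half way up its thickness (moves with the template).
- mouth (a point): On the channel floor, mid-channel, under the near face of the bridge, a bar 12 mm thick across the channel (rest y = +39 to +51 mm). Its underside is 10.5 mm, its top 20 mm and its screw heads 24 mm above the floor. Fixed to the rest.
- home (a point): On the channel floor: where the template's origin lies when fully home, nose on the end stop (stop face at rest y = +114 mm, 14 mm high above the floor). Fixed to the rest.
- collet: Bystander: steel collet standing loose on its head, 35 mm across, 74 mm tall. Origin under its middle.
- plug: Bystander: brass expansion plug standing loose, 29 mm across, 56 mm tall. Origin under its middle.
- blank: Bystander: nickel bocal blank, a straight tapered tube 300 mm long and 8 to 15 mm across, lying loose in a wooden cradle; origin at its middle on its axis (y), 36 mm above the bench.
- tension_knob (a joint): Bystander: dark bakelite knob, 48 mm across, top 81 mm above the bench, on a cast bracket near the headstock; it turns the headstock tension screw, stiffly. Value: its turn in rad, 0 as found.
Things that resemble listed ones, but are neither listed nor needed, are in the scene too. There is more than one size of the template; the one meant has the size given above.

How it is judged:
By the outcome, as a careful person would: the job done as asked, in the order asked, and still so for the second after the job is handed in, with the robot touching nothing.
It also fails if it takes over 38 s, if anything falls off the work surface, if the arm or the gripper's body presses on something with over 40 N, if the wrist force passes 120 N, or if a joint passes its speed limit or range.

### The arm

A 7-joint arm with a two-finger parallel gripper is mounted at the origin on the work surface. World frame = base frame: x ahead of the robot, y to its left, z up, the work surface at z = 0. Lengths are in mm, angles in rad, forces in N, time in s.
With the tool pointing down it reaches from about 400 to 875 mm from the base axis. Payload 4.4 kg.
Tool frame: the origin (TCP) lies between the finger pads; the fingertips stand 11 mm ahead of it and the grasp point (between the pads) lies 8 mm behind it; y points along the fingers, x is the direction in which the jaws open and shut, and the axes are right-handed (so a half turn about y gives the same grasp; the last joint's range is limited). The gripper opens to 85 mm and grips with 20 to 120 N. Pads are 22 mm wide; open, the fingers measure 114 mm over their backs; the gripper's body (76 mm by 85 mm) begins 54 mm behind the grasp point. The pads swing forward as they close: fully open they stand 13 mm farther back than shut.
Start: joints at [-1.297, 0.628, 0.038, 1.517, -0.027, 0.996, -0.02], TCP at [216.621, 612.856, 242.313] pointing down, gripper open.
Joint ranges: [-3.06, 3.06], [-0.37, 2.12], [-1.25, 1.32], [0.18, 2.47], [-1.1, 4.24], [0.23, 1.98], [-2.94, 2.94]. Speed limits (rad/s): [2.57, 2.57, 3.14, 3.14, 3.14, 3.14, 3.14].

### API

Orientations are given as [roll, pitch, yaw] about the fixed x, y, z axes, in that order (R = Rz(yaw) Ry(pitch) Rx(roll)).
In Python, from cell import * gives the robot as it stands.
- The arm moves only by the shell command python3 -m jog 'ROWS'. ROWS is JSON, a list of rows, each an object of numbers: "x", "y", "z": the shift along the tool's x, y, z in mm; "ax", "ay", "az": the turn, a rotation vector about the tool's x, y, z in rad; "grip": the finger opening in mm, from 0 to 85.4. In form: [{"x": .., "y": .., "z": .., "ax": .., "ay": .., "az": .., "grip": ..}, ...]. A call has 1 to 5 rows; each row is the pose to reach, as a shift and turn from the pose commanded when the call began, along the tool's axes at that moment; what a row does not reach only later rows make up. A row lasts 1/10 s, in which the tool goes at most 50 mm and 8.59 degrees, less where a joint would pass 70% of its speed; a pose out of reach is approached as far as the arm can. A call with a gripper value outside its range is refused whole. The fingers move at their own pace and stop on an object; the grip force is fixed at half the most. Time passes only in rows, so rows that repeat a pose let the fingers close. It gives the time, the measured TCP pose, the force and the opening at its end, in the units of the state.
- read_state(): the state, without advancing time (a new reading comes with each control period).
- get_image(name): name is "scene" or "top" or "wrist"; returns a dict with "color" (400x640x3 uint8, red, green, blue), "vfov" (degrees; the focal length in pixels is half the picture's height over the tangent of half this angle, whatever the lens; pixels are square), "cx", "cy" (the principal point, pixels), "camera_from_world" (4x4, takes a point from world to camera coordinates). Camera axes: x right, y down, z forward; pixel columns grow to the right and rows downward; lengths in mm; the calibration is good to about 2 mm. A picture is of the moment at which its call begins. There is no depth.
- finish_job(): hands the job in, once; it reports no verdict.
The state is a dict: "clock": time; "qpos": joint angles; "qd": joint speeds; "tau": joint torques, N m; "eef_pos": TCP position; "tool_rot": TCP orientation; "force": force on the tool from outside, world axes, zero at the start; "torque": the same for the moment, N m; "width": finger opening in mm.
Only numpy, scipy, OpenCV 4.12 (cv2) and the standard library are available. Lean on these libraries where they do the work, as an engineer would, in place of code of your own. Each camera call takes 0.05 s, during which the arm holds its last target.

## Working session

There is one attempt and no reset: what is moved stays moved. The work goes in short steps, Python scripts to look and compute and a shell command to move; the robot and the scene stay as the last step left them, time stands still between calls to the robot, and variables do not carry over. Pictures are saved under pics/ and viewed, and the job is handed in when it is done.

```bash
mkdir -p pics; ls; python3 - <<'E'
from cell import *
import cv2
s=read_state();print(s)
for n in("scene","top","wrist"):
    d=get_image(n);cv2.imwrite(f"pics/{n}0.png",d["color"][:,:,::-1]);print(n,d["vfov"],d["cx"],d["cy"],d["camera_from_world"])
E
```

```text
pics
{'clock': 0.0, 'qpos': array([-1.29680282,  0.62934354,  0.03847179,  1.51838732, -0.02697697,
        0.99627581, -0.02006711]), 'qd': array([-9.43355135e-05,  6.90291766e-04, -6.85924350e-05,  2.13533865e-04,
       -2.58657111e-04,  1.54346885e-03, -8.86548750e-04]), 'tau': array([ 7.25827958e-04, -5.63412344e+01,  1.22605562e+00, -1.93445742e+01,
        1.09393799e-02,  1.03213865e-02,  1.30301444e-05]), 'eef_pos': array([216.433178  , 612.26500878, 241.38511256]), 'tool_rot': array([-1.57085849,  0.0018943 ,  1.23092361]), 'force': array([ 0.43899584,  0.23551577, -0.04872228]), 'torque': array([-0.02724551,  0.04106246, -0.0040618 ]), 'width': 85.88208710585492}
scene 57.56325834117964 319.4934976006563 203.54267409558344 [[ 7.16938109e-01  6.96752385e-01 -2.31487021e-02 -3.14691687e+02]
 [ 4.08341577e-01 -4.46621341e-01 -7.96107112e-01 -2.23381391e+02]
 [-5.65028233e-01  5.61306950e-01 -6.04712827e-01  1.13202198e+03]
 [ 0.00000000e+00  0.00000000e+00  0.00000000e+00  1.00000000e+00]]
top 57.584071833251826 318.1239969904782 196.52446065336778 [[-8.11907449e-04 -9.99870197e-01  1.60912904e-02 -1.24416507e+02]
 [-9.96448649e-01 -5.45947985e-04 -8.42009040e-02  5.58189350e+02]
 [ 8.41987595e-02 -1.61025079e-02 -9.96318864e-01  9.60391477e+02]
 [ 0.00000000e+00  0.00000000e+00  0.00000000e+00  1.00000000e+00]]
wrist 70.9000993947528 318.88395817272055 197.66829859690762 [[ 3.33761274e-01  9.42654780e-01 -2.31913226e-03 -6.49126229e+02]
 [ 9.00749239e-01 -3.18196647e-01  2.95637788e-01 -3.87817968e+01]
 [ 2.77946434e-01 -1.00761401e-01 -9.55297294e-01  3.80573588e+02]
 [ 0.00000000e+00  0.00000000e+00  0.00000000e+00  1.00000000e+00]]
```

View pics/scene0.png

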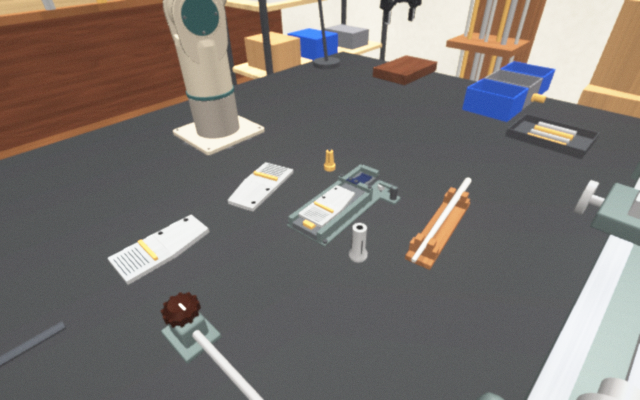

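View pics/top0.png

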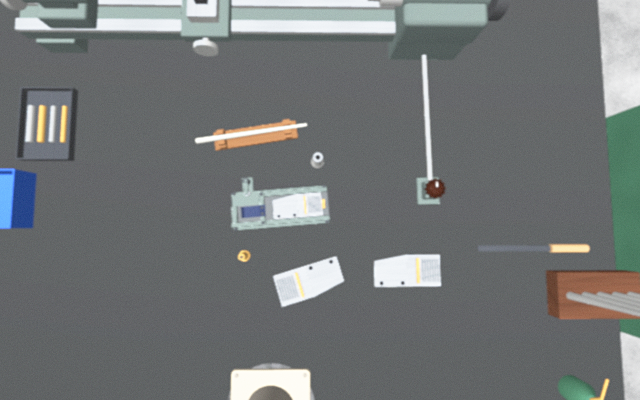

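View pics/wrist0.png

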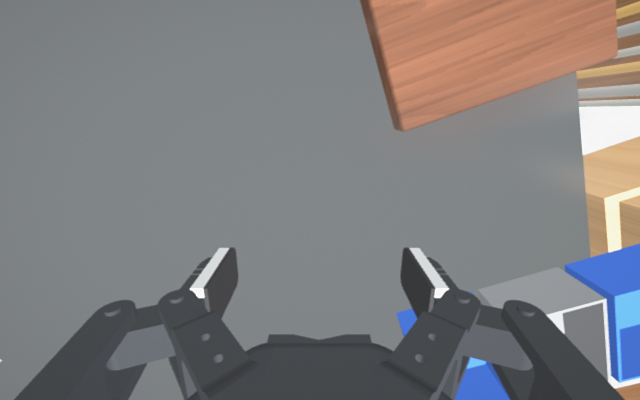

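```bash
cat > h.py <<'E'
import numpy as np,cv2
from cell import *
def K(d):
    f=200/np.tan(np.radians(d["vfov"]/2));return f
def proj(d,P):
    P=np.atleast_2d(P);T=d["camera_from_world"];c=P@T[:3,:3].T+T[:3,3];f=K(d)
    return np.c_[d["cx"]+f*c[:,0]/c[:,2],d["cy"]+f*c[:,1]/c[:,2]]
def unproj(d,uv,z):
    T=d["camera_from_world"];R=T[:3,:3];f=K(d);C=-R.T@T[:3,3]
    r=R.T@np.array([(uv[0]-d["cx"])/f,(uv[1]-d["cy"])/f,1]);return C+r*(z-C[2])/r[2]
def crop(d,u0,u1,v0,v1,s,fn):
    im=cv2.resize(d["color"][v0:v1,u0:u1,::-1],None,fx=s,fy=s,interpolation=cv2.INTER_CUBIC);cv2.imwrite(fn,im)
E
python3 - <<'E'
from h import *
d=get_image("top");crop(d,220,350,170,240,6,"pics/topc.png")
d=get_image("scene");crop(d,280,410,150,270,5,"pics/scc.png")
E
```

```text
(no output)
```

View pics/topc.png

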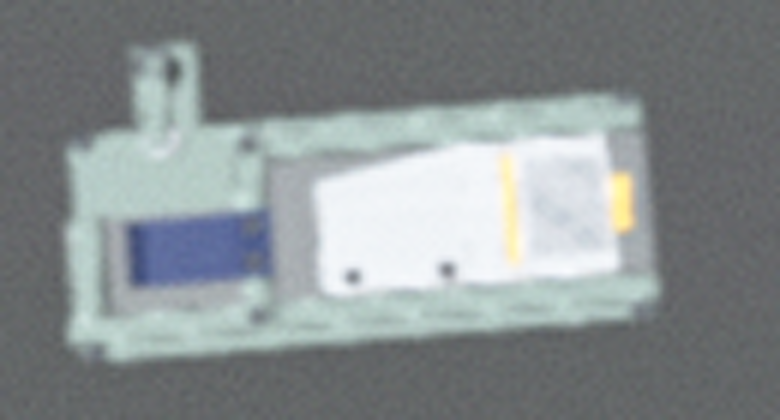

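View pics/scc.png

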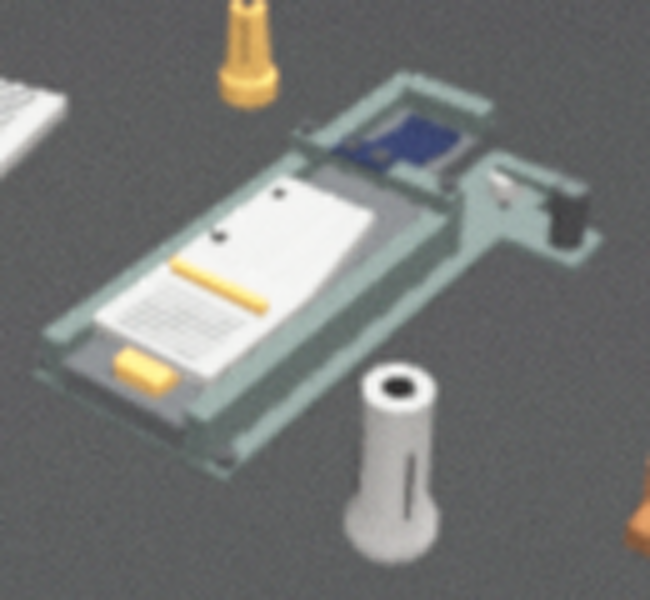

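```bash
python3 - <<'E'
from h import *
t=get_image("top");s=get_image("scene")
T=lambda u,v:(220+(u+.5)/6-.5,170+(v+.5)/6-.5)
S=lambda u,v:(280+(u+.5)/5-.5,150+(v+.5)/5-.5)
for n,tp,sp,z in[("tail+x",(603,135),(207,378),34),("tail-x",(618,270),(97,320),34),("nose+x",(316,183),(373,215),34),("nose-x",(322,294),(283,178),34),("rib+x",(506,153),(266,306),40),("rib-x",(514,262),(175,263),40),
 ("catch+x",(630,173),(175,380),26),("catch-x",(634,231),(118,363),26)]:
    a=unproj(t,T(*tp),z);b=unproj(s,S(*sp),z);print(n,a.round(1),b.round(1))
E
```

```text
tail+x [ 569.3 -129.6   34. ] [ 572.7 -132.2   34. ]
tail-x [ 509.  -136.2   34. ] [ 514.3 -136.6   34. ]
nose+x [547.8  -1.7  34. ] [550.1  -4.1  34. ]
nose-x [498.4  -4.8  34. ] [501.7  -9.3  34. ]
rib+x [560.7 -86.4  40. ] [564.1 -88.7  40. ]
rib-x [512.3 -90.1  40. ] [516.3 -93.1  40. ]
catch+x [ 552.9 -141.9   26. ] [ 557.5 -135.2   26. ]
catch-x [ 526.8 -143.7   26. ] [ 533.2 -143.3   26. ]
```

```bash
cat >> h.py <<'E'
from scipy.spatial.transform import Rotation as Ro
def goal(p,yaw):
    s=read_state();R=Ro.from_euler('xyz',s["tool_rot"]);G=Ro.from_euler('xyz',[-np.pi/2,0,yaw])
    d=R.inv().apply(np.array(p)-s["eef_pos"]);a=(R.inv()*G).as_rotvec()
    print("clock",s["clock"],"pos",s["eef_pos"].round(1),"rot",s["tool_rot"].round(4),"F",s["force"].round(1),"w",round(s["width"],1))
    print("shift",d.round(1),"turn",a.round(3))
E
python3 - <<'E'
from h import *
d=get_image("wrist");T=d["camera_from_world"];s=read_state();print(Ro.from_euler('xyz',s["tool_rot"]).inv().apply(-T[:3,:3].T@T[:3,3]-s["eef_pos"]))
goal([539,-118,170],0.085)
E
```

```text
[   0.31285362 -131.95012628   75.08054219]
clock 0.4 pos [216.6 612.8 242.2] rot [-1.5707e+00  2.0000e-04  1.2310e+00] F [-0.1  0.7  0.5] w 85.2
shift [-581.5   72.3 -547.6] turn [ 0.     1.146 -0.   ]
```

```bash
python3 -m jog '[{"x":-150,"y":0,"z":-142,"ay":0.15,"grip":0},{"x":-150,"y":0,"z":-142,"ay":0.3,"grip":0},{"x":-150,"y":0,"z":-142,"ay":0.35,"grip":0},{"x":-190,"y":10,"z":-180,"ay":0.4,"grip":0},{"x":-190,"y":10,"z":-180,"ay":0.4,"grip":0}]'
python3 - <<'E'
from h import *
goal([539,-118,170],0.085)
E
```

```text
clock 0.4 pos [216.6 612.8 242.2] rot [-1.5707e+00  2.0000e-04  1.2310e+00] F [-0.1  0.7  0.5] w 85.2
shift [-581.5   72.3 -547.6] turn [ 0.     1.146 -0.   ]$[0]: bad value
```

```bash
python3 -m jog '[{"x":-36,"y":0,"z":-34,"ax":0,"ay":0.1,"az":0,"grip":0},{"x":-72,"y":0,"z":-68,"ax":0,"ay":0.2,"az":0,"grip":0},{"x":-108,"y":0,"z":-102,"ax":0,"ay":0.3,"az":0,"grip":0},{"x":-144,"y":0,"z":-136,"ax":0,"ay":0.35,"az":0,"grip":0},{"x":-180,"y":5,"z":-170,"ax":0,"ay":0.4,"az":0,"grip":0}]'
python3 - <<'E'
from h import *
goal([539,-118,170],0.085)
E
```

```text
clock: 0.9
eef_pos: [317.8, 385.1, 238.0]
tool_rot: [-1.571, -0.002, 0.829]
force: [0.4, 0.4, 0.3]
width: 12.3
clock 0.9 pos [317.8 385.1 238. ] rot [-1.5707 -0.0021  0.8292] F [0.4 0.4 0.3] w 12.3
shift [-221.7   67.5 -503. ] turn [-0.001  0.744  0.002]
```

```bash
python3 -m jog '[{"x":-20,"y":5,"z":-45,"ax":0,"ay":0.1,"az":0,"grip":0},{"x":-40,"y":10,"z":-90,"ax":0,"ay":0.2,"az":0,"grip":0},{"x":-60,"y":15,"z":-135,"ax":0,"ay":0.3,"az":0,"grip":0},{"x":-80,"y":20,"z":-180,"ax":0,"ay":0.35,"az":0,"grip":0},{"x":-100,"y":30,"z":-225,"ax":0,"ay":0.4,"az":0,"grip":0}]'
python3 - <<'E'
from h import *
goal([539,-118,170],0.085)
E
```

```text
clock: 1.4
eef_pos: [416.7, 159.7, 207.9]
tool_rot: [-1.571, -0.002, 0.429]
force: [2.0, 0.2, 0.6]
width: -0.4
clock 1.4 pos [416.7 159.7 207.9] rot [-1.5707 -0.0025  0.4294] F [2.  0.2 0.6] w -0.4
shift [  -4.5   37.8 -303.4] turn [-0.001  0.344  0.002]
```

```bash
python3 -m jog '[{"x":0,"y":5,"z":-45,"ax":0,"ay":0.1,"az":0,"grip":0},{"x":-1,"y":10,"z":-90,"ax":0,"ay":0.2,"az":0,"grip":0},{"x":-2,"y":15,"z":-135,"ax":0,"ay":0.3,"az":0,"grip":0},{"x":-3,"y":20,"z":-180,"ax":0,"ay":0.344,"az":0,"grip":0},{"x":-4,"y":30,"z":-225,"ax":0,"ay":0.344,"az":0,"grip":0}]'
python3 -m jog '[{"x":-5,"y":3,"z":-45,"ax":0,"ay":0,"az":0,"grip":0},{"x":-5,"y":6,"z":-75,"ax":0,"ay":0,"az":0,"grip":0},{"x":-5,"y":6,"z":-75,"ax":0,"ay":0,"az":0,"grip":0}]'
python3 - <<'E'
from h import *
goal([539,-118,170],0.085)
for n in("wrist","top","scene"):
    d=get_image(n);cv2.imwrite(f"pics/{n}1.png",d["color"][:,:,::-1])
E
```

```text
clock: 1.9
eef_pos: [507.2, -46.6, 177.7]
tool_rot: [-1.571, -0.002, 0.086]
force: [0.9, 0.8, 0.2]
width: -0.1
clock: 2.2
eef_pos: [507.3, -126.1, 171.4]
tool_rot: [-1.574, -0.001, 0.079]
force: [-0.2, 0.2, 0.2]
width: -0.0
clock 2.2 pos [ 507.3 -126.1  171.4] rot [-1.5743e+00 -6.0000e-04  7.8800e-02] F [-0.2  0.2  0.2] w -0.0
shift [32.2  1.4  5.6] turn [ 0.004 -0.006  0.001]
```

View pics/wrist1.png

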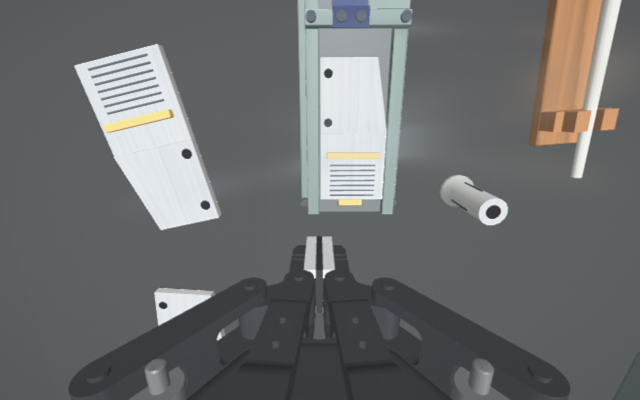

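View pics/scene1.png

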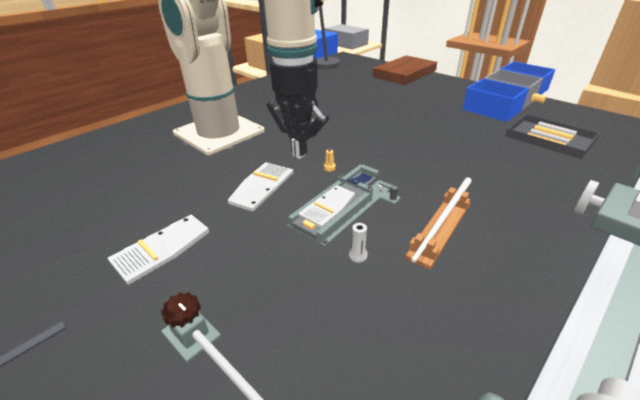

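```bash
python3 - <<'E'
from h import *
w=get_image("wrist");cv2.imwrite("pics/wrist1c.png",cv2.resize(w["color"][:230,280:430,::-1],None,fx=2.6,fy=2.6,interpolation=cv2.INTER_CUBIC))
for n,p,z in[("tail-x",(320.5,196.5),34),("tail+x",(382,199),34),("nose-x",(321,57),34),("nose+x",(378,57),34),("rib-x",(327,158),40),("rib+x",(380,158),40),("catch",(350,204),26)]:
    print(n,unproj(w,p,z).round(1))
s=get_image("scene");st=read_state();print(proj(s,st["eef_pos"]-[0,0,11]),st["eef_pos"])
print(proj(w,st["eef_pos"]-[0,0,11]))
E
```

```text
tail-x [ 510.  -125.6   34. ]
tail+x [ 571.8 -122.8   34. ]
nose-x [499.2   0.7  34. ]
nose+x [548.6   5.   34. ]
rib-x [512.6 -85.5  40. ]
rib+x [562.2 -81.2  40. ]
catch [ 541.6 -133.5   26. ]
[[299.77182833 154.9865295 ]] [ 507.6492352  -118.37405608  171.41036385]
[[318.60542519 249.17631442]]
```

View pics/wrist1c.png

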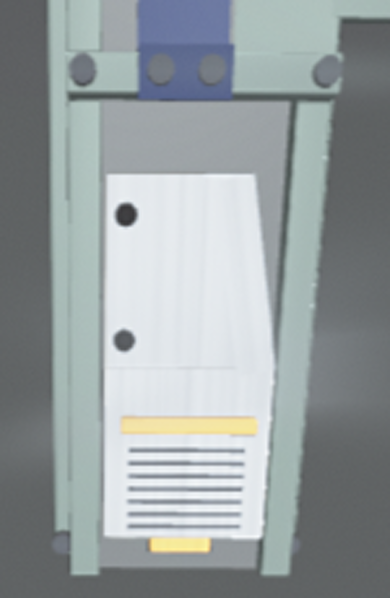

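```bash
python3 - <<'E'
from h import *
w=get_image("wrist");st=read_state();print(st["eef_pos"],st["qd"].round(3))
P=lambda u,v:(280+u/2.6,v/2.6)
for n,p,z in[("tail-x",(104,537),34),("tail+x",(263,538),34),("nose-x",(106,174),34),("nose+x",(255,174),34),("rib-x",(121,433),40),("rib+x",(257,434),40),("catch-x",(149,552),26),("catch+x",(210,552),26),
("bridge nearbot L",(70,98),40),("bridge near R",(335,95),40),("railL in end",(98,573),30),("railR in end",(263,573),30),("railL in front",(100,102),30),("railR in front",(295,102),30)]:
    print(n,unproj(w,P(*p),z).round(1))
goal([539.1,-110,100],0.085)
E
```

```text
[ 507.65705085 -118.36037435  171.43317556] [-0.003 -0.002  0.006 -0.     0.002  0.     0.001]
tail-x [ 510.7 -135.3   34. ]
tail+x [ 572.5 -130.2   34. ]
nose-x [499.7  -6.2  34. ]
nose+x [549.8  -1.8  34. ]
rib-x [513.  -92.8  40. ]
rib+x [562.5 -88.7  40. ]
catch-x [ 529.6 -142.8   26. ]
catch+x [ 554.2 -140.6   26. ]
bridge nearbot L [486.2  14.1  40. ]
bridge near R [570.8  22.5  40. ]
railL in end [ 509.8 -152.2   30. ]
railR in end [ 575.8 -146.3   30. ]
railL in front [495.7  16.   30. ]
railR in front [560.5  21.8  30. ]
clock 2.5 pos [ 507.7 -118.4  171.4] rot [-1.57e+00 -2.00e-04  8.96e-02] F [ 0.5 -0.3  0.6] w 0.1
shift [32.1 71.4  5.5] turn [-0.001  0.005  0.   ]
```

```bash
python3 -m jog '[{"x":16,"y":35,"z":4,"ax":0,"ay":0,"az":0,"grip":0},{"x":32.5,"y":70,"z":8.5,"ax":0,"ay":0,"az":0,"grip":0},{"x":32.5,"y":90,"z":8.5,"ax":0,"ay":0,"az":0,"grip":0},{"x":32.5,"y":105,"z":8.5,"ax":0,"ay":0,"az":0,"grip":0},{"x":32.5,"y":108,"z":8.5,"ax":0,"ay":0,"az":0,"grip":0}]'
python3 -m jog '[{"x":0,"y":0,"z":0,"ax":0,"ay":0,"az":0,"grip":0},{"x":0,"y":0,"z":0,"ax":0,"ay":0,"az":0,"grip":0}]'
python3 - <<'E'
from h import *
goal([539.1,-106.7,50],0.087)
w=get_image("wrist");cv2.imwrite("pics/w2.png",w["color"][:,:,::-1])
w=get_image("scene");crop(w,250,410,120,270,4,"pics/s2.png")
E
```

```text
clock: 3.0
eef_pos: [538.1, -107.1, 61.7]
tool_rot: [-1.569, 0.003, 0.089]
force: [0.1, 0.6, 0.4]
width: -0.3
clock: 3.2
eef_pos: [539.7, -108.5, 64.2]
tool_rot: [-1.571, -0.001, 0.088]
force: [0.7, 0.2, -0.7]
width: -0.0
clock 3.2 pos [ 539.7 -108.5   64.2] rot [-1.5711e+00 -1.4000e-03  8.7600e-02] F [ 0.7  0.2 -0.7] w -0.0
shift [-0.5 14.2  1.9] turn [0.    0.001 0.001]
```

View pics/w2.png

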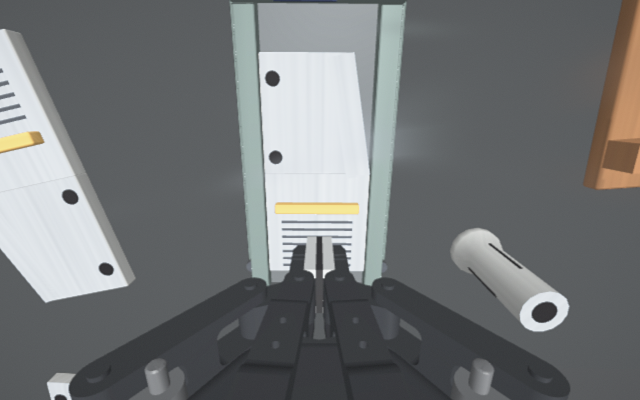

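View pics/s2.png

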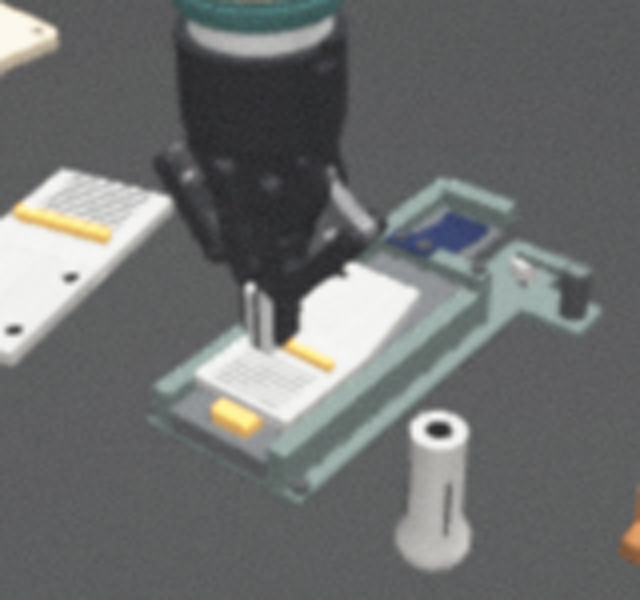

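```bash
python3 -m jog '[{"x":-0.5,"y":6,"z":1,"ax":0,"ay":0,"az":0,"grip":0},{"x":-0.5,"y":12,"z":1.5,"ax":0,"ay":0,"az":0,"grip":0},{"x":-0.5,"y":16,"z":1.5,"ax":0,"ay":0,"az":0,"grip":0},{"x":-0.5,"y":16,"z":1.5,"ax":0,"ay":0,"az":0,"grip":0},{"x":-0.5,"y":16,"z":1.5,"ax":0,"ay":0,"az":0,"grip":0}]'
python3 -m jog '[{"x":0,"y":1,"z":0,"ax":0,"ay":0,"az":0,"grip":0},{"x":0,"y":2,"z":0,"ax":0,"ay":0,"az":0,"grip":0},{"x":0,"y":2,"z":0,"ax":0,"ay":0,"az":0,"grip":0}]'
```

```text
clock: 3.8
eef_pos: [538.3, -107.4, 47.1]
tool_rot: [-1.571, 0.0, 0.087]
force: [0.3, -0.6, -0.4]
width: 0.1
clock: 4.1
eef_pos: [538.5, -107.3, 45.3]
tool_rot: [-1.571, 0.0, 0.087]
force: [0.3, -0.6, 0.0]
width: 0.0
```

```bash
python3 -m jog '[{"x":0,"y":1,"z":0,"ax":0,"ay":0,"az":0,"grip":0},{"x":0,"y":2,"z":0,"ax":0,"ay":0,"az":0,"grip":0},{"x":0,"y":2,"z":0,"ax":0,"ay":0,"az":0,"grip":0}]'
```

```text
clock: 4.4
eef_pos: [538.6, -107.4, 43.5]
tool_rot: [-1.571, -0.0, 0.087]
force: [-0.8, -0.1, 4.9]
width: -0.0
```

```bash
python3 -m jog '[{"x":0,"y":1,"z":0,"ax":0,"ay":0,"az":0,"grip":0},{"x":0,"y":2,"z":0,"ax":0,"ay":0,"az":0,"grip":0},{"x":0,"y":3,"z":0,"ax":0,"ay":0,"az":0,"grip":0},{"x":0,"y":3,"z":0,"ax":0,"ay":0,"az":0,"grip":0}]'
python3 -m jog '[{"x":0,"y":1,"z":0,"ax":0,"ay":0,"az":0,"grip":0},{"x":0,"y":2,"z":0,"ax":0,"ay":0,"az":0,"grip":0},{"x":0,"y":3,"z":0,"ax":0,"ay":0,"az":0,"grip":0},{"x":0,"y":3,"z":0,"ax":0,"ay":0,"az":0,"grip":0}]'
```

```text
clock: 4.8
eef_pos: [538.6, -107.4, 40.5]
tool_rot: [-1.571, -0.0, 0.087]
force: [-1.1, 0.3, 5.2]
width: 0.2
clock: 5.2
eef_pos: [538.6, -107.4, 39.0]
tool_rot: [-1.57, -0.001, 0.087]
force: [-4.3, 1.5, 20.4]
width: 0.1
```

```bash
python3 - <<'E'
from h import *
print(read_state()["force"])
w=get_image("wrist");cv2.imwrite("pics/w3.png",w["color"][:,:,::-1])
w=get_image("scene");crop(w,280,400,150,270,5,"pics/s3.png")
E
```

```text
[-4.25904368  1.49436874 20.44023828]
```

View pics/w3.png

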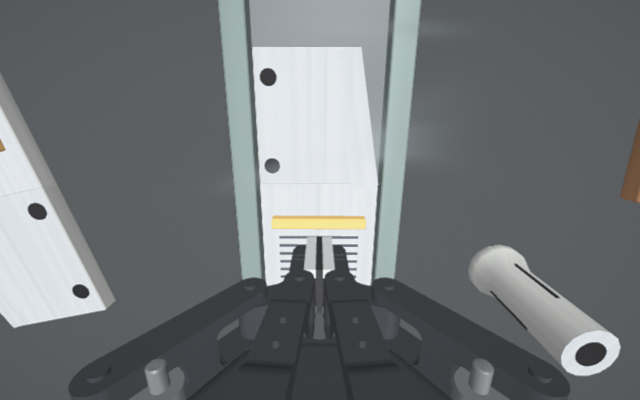

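View pics/s3.png

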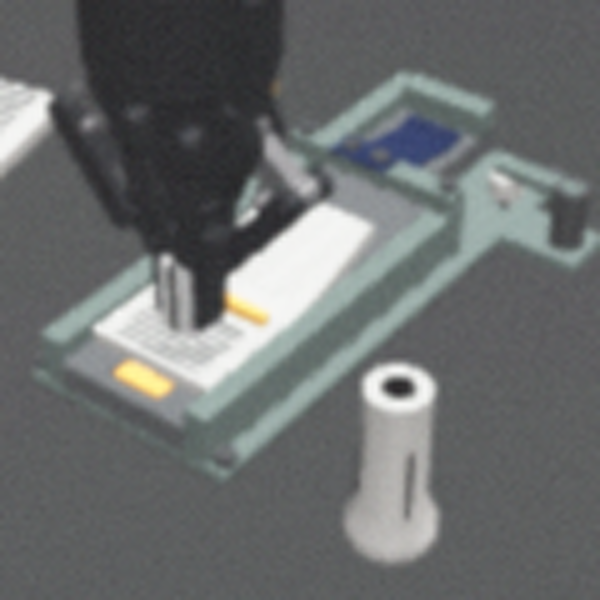

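```bash
python3 -m jog '[{"x":0,"y":0,"z":2,"ax":0,"ay":0,"az":0,"grip":0},{"x":0,"y":0,"z":4,"ax":0,"ay":0,"az":0,"grip":0},{"x":0,"y":0,"z":7,"ax":0,"ay":0,"az":0,"grip":0},{"x":0,"y":0,"z":10,"ax":0,"ay":0,"az":0,"grip":0}]'
python3 - <<'E'
from h import *
w=get_image("wrist");cv2.imwrite("pics/w4.png",w["color"][:,:,::-1])
E
```

```text
clock: 5.7
eef_pos: [539.4, -101.2, 39.1]
tool_rot: [-1.576, -0.005, 0.084]
force: [-1.6, -7.2, 14.6]
width: -0.1
```

View pics/w4.png

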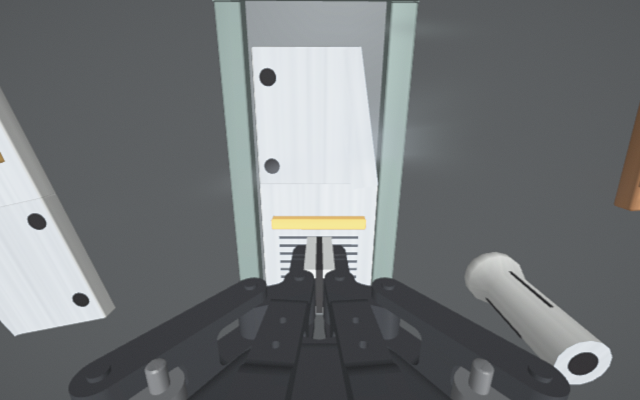

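```bash
python3 -m jog '[{"x":0,"y":0.3,"z":3,"ax":0,"ay":0,"az":0,"grip":0},{"x":0,"y":0.6,"z":6,"ax":0,"ay":0,"az":0,"grip":0},{"x":0,"y":0.6,"z":9,"ax":0,"ay":0,"az":0,"grip":0},{"x":0,"y":0.6,"z":12,"ax":0,"ay":0,"az":0,"grip":0}]'
```

```text
clock: 6.15
eef_pos: [538.6, -90.5, 39.0]
tool_rot: [-1.577, -0.005, 0.083]
force: [-2.6, -8.0, 19.1]
width: 0.1
```

```bash
python3 -m jog '[{"x":-0.3,"y":0,"z":3,"ax":0,"ay":0,"az":0,"grip":0},{"x":-0.6,"y":0,"z":6,"ax":0,"ay":0,"az":0,"grip":0},{"x":-0.8,"y":0,"z":9,"ax":0,"ay":0,"az":0,"grip":0},{"x":-1,"y":0,"z":12,"ax":0,"ay":0,"az":0,"grip":0}]'
python3 - <<'E'
from h import *
w=get_image("wrist");cv2.imwrite("pics/w5.png",w["color"][:,:,::-1])
w=get_image("scene");crop(w,280,400,150,270,5,"pics/s5.png")
E
```

```text
clock: 6.55
eef_pos: [537.5, -78.0, 39.0]
tool_rot: [-1.577, -0.007, 0.084]
force: [-0.6, -6.4, 17.8]
width: 0.0
```

View pics/w5.png

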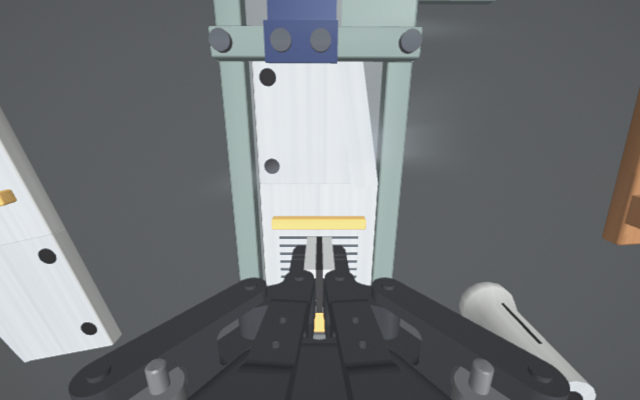

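View pics/s5.png

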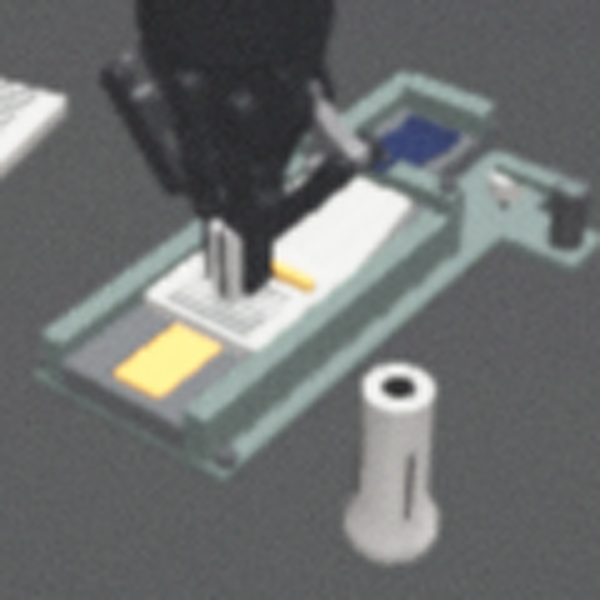

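```bash
python3 -m jog '[{"x":-0.1,"y":0.3,"z":3,"ax":0,"ay":0,"az":0,"grip":0},{"x":-0.2,"y":0.3,"z":6,"ax":0,"ay":0,"az":0,"grip":0},{"x":-0.3,"y":0.3,"z":9,"ax":0,"ay":0,"az":0,"grip":0},{"x":-0.4,"y":0.3,"z":12,"ax":0,"ay":0,"az":0,"grip":0},{"x":-0.5,"y":0.3,"z":15,"ax":0,"ay":0,"az":0,"grip":0}]'
python3 -m jog '[{"x":-0.1,"y":0,"z":3,"ax":0,"ay":0,"az":0,"grip":0},{"x":-0.2,"y":0,"z":6,"ax":0,"ay":0,"az":0,"grip":0},{"x":-0.3,"y":0,"z":9,"ax":0,"ay":0,"az":0,"grip":0},{"x":-0.4,"y":0,"z":12,"ax":0,"ay":0,"az":0,"grip":0}]'
python3 - <<'E'
from h import *
w=get_image("wrist");cv2.imwrite("pics/w6.png",w["color"][:,:,::-1])
w=get_image("scene");crop(w,280,400,150,270,5,"pics/s6.png")
E
```

```text
clock: 7.15
eef_pos: [536.3, -63.3, 39.0]
tool_rot: [-1.577, -0.008, 0.084]
force: [-0.9, -7.8, 20.1]
width: -0.1
clock: 7.55
eef_pos: [535.5, -53.5, 39.0]
tool_rot: [-1.58, -0.01, 0.082]
force: [1.1, -13.9, 17.8]
width: 0.1
```

View pics/w6.png

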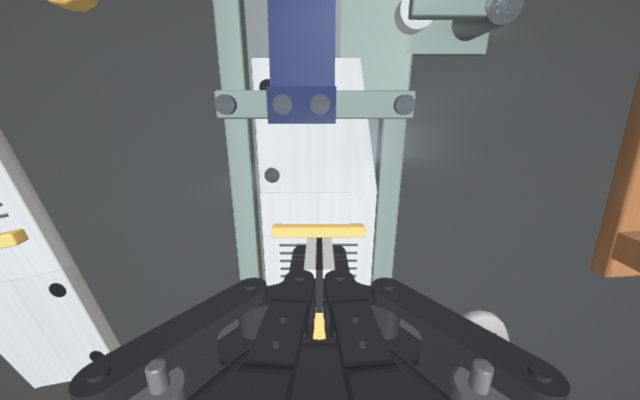

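View pics/s6.png

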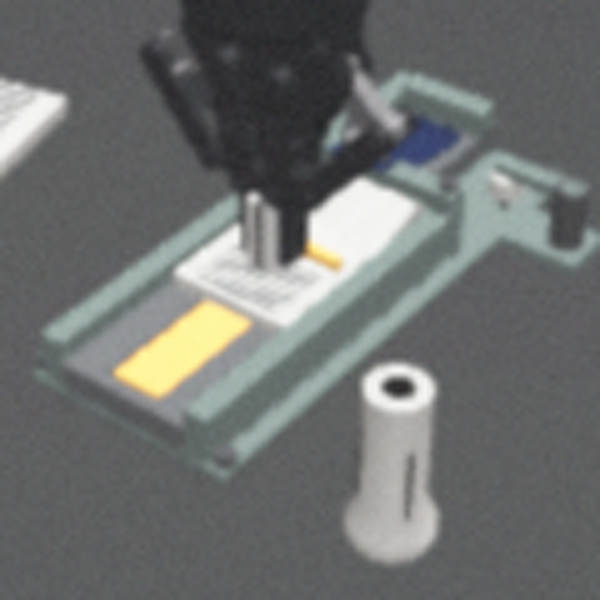

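```bash
python3 -m jog '[{"x":-0.2,"y":0.3,"z":3,"ax":0,"ay":0,"az":0,"grip":0},{"x":-0.4,"y":0.4,"z":6,"ax":0,"ay":0,"az":0,"grip":0},{"x":-0.6,"y":0.4,"z":9,"ax":0,"ay":0,"az":0,"grip":0},{"x":-0.7,"y":0.4,"z":12,"ax":0,"ay":0,"az":0,"grip":0}]'
python3 - <<'E'
from h import *
w=get_image("wrist");cv2.imwrite("pics/w7.png",w["color"][:,:,::-1])
E
```

```text
clock: 8.05
eef_pos: [534.6, -42.4, 39.0]
tool_rot: [-1.581, -0.011, 0.081]
force: [1.8, -13.1, 20.7]
width: 0.2
```

View pics/w7.png

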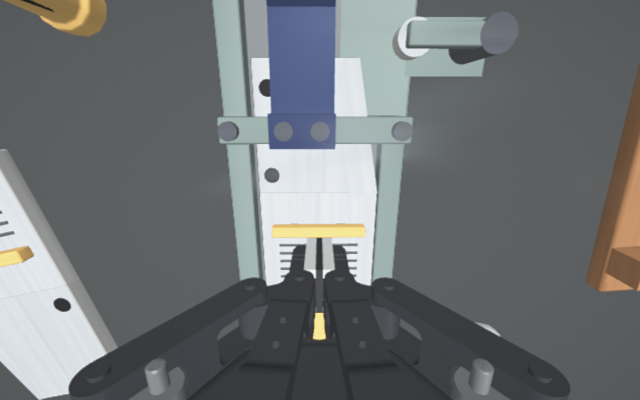

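```bash
python3 -m jog '[{"x":-0.1,"y":0,"z":3,"ax":0,"ay":0,"az":0,"grip":0},{"x":-0.2,"y":0,"z":6,"ax":0,"ay":0,"az":0,"grip":0},{"x":-0.3,"y":0,"z":9,"ax":0,"ay":0,"az":0,"grip":0},{"x":-0.4,"y":0,"z":12,"ax":0,"ay":0,"az":0,"grip":0},{"x":-0.5,"y":0,"z":15,"ax":0,"ay":0,"az":0,"grip":0}]'
python3 -m jog '[{"x":-0.1,"y":0,"z":3,"ax":0,"ay":0,"az":0,"grip":0},{"x":-0.2,"y":0.2,"z":6,"ax":0,"ay":0,"az":0,"grip":0},{"x":-0.3,"y":0.2,"z":9,"ax":0,"ay":0,"az":0,"grip":0},{"x":-0.4,"y":0.2,"z":12,"ax":0,"ay":0,"az":0,"grip":0}]'
python3 - <<'E'
from h import *
w=get_image("wrist");cv2.imwrite("pics/w8.png",w["color"][:,:,::-1])
w=get_image("scene");crop(w,280,400,150,270,5,"pics/s8.png")
E
```

```text
clock: 8.6
eef_pos: [532.8, -26.4, 39.0]
tool_rot: [-1.579, -0.011, 0.082]
force: [0.7, -10.2, 21.3]
width: 0.3
clock: 9.0
eef_pos: [531.6, -14.4, 39.0]
tool_rot: [-1.579, -0.012, 0.082]
force: [1.5, -11.9, 23.4]
width: -0.1
```

View pics/w8.png

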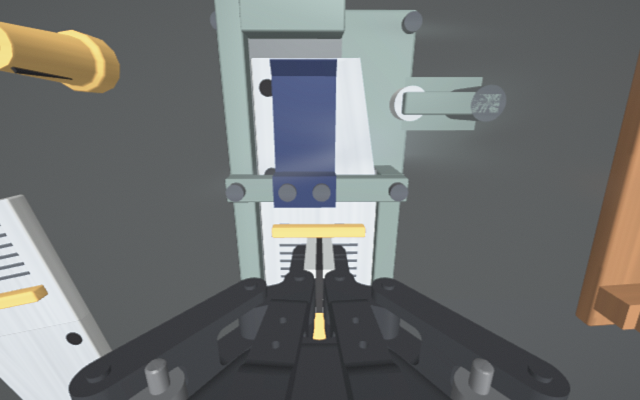

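View pics/s8.png

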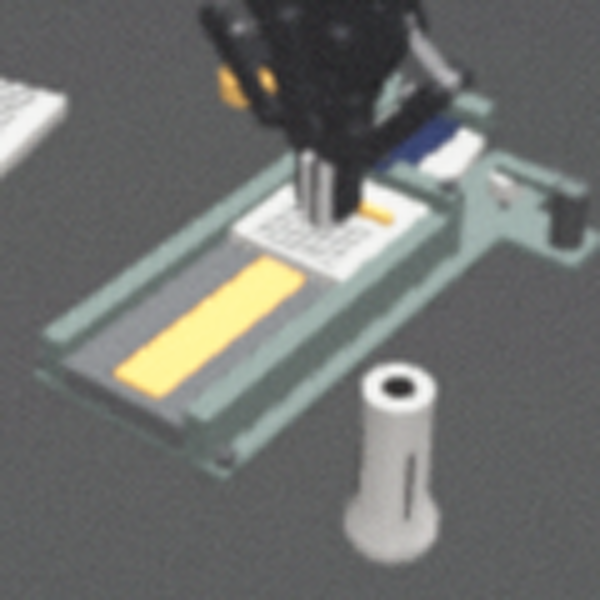

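```bash
python3 - <<'E'
from h import *
t=get_image("top");print(unproj(t,(244,256),40))
w=get_image("wrist");print(unproj(w,(95,62),8),unproj(w,(20,40),56))
E
python3 -m jog '[{"x":-0.1,"y":0,"z":2,"ax":0,"ay":0,"az":0,"grip":0},{"x":-0.2,"y":0,"z":4,"ax":0,"ay":0,"az":0,"grip":0},{"x":-0.2,"y":0,"z":6,"ax":0,"ay":0,"az":0,"grip":0}]'
```

```text
[400.43472294  70.04684853  40.        ]
[407.63765108  76.12959985   8.        ] [416.57636219  77.21459839  56.        ]
clock: 9.5
eef_pos: [530.9, -8.3, 39.0]
tool_rot: [-1.579, -0.012, 0.082]
force: [-0.3, -10.4, 24.6]
width: -0.3
```

Plug is far off (x≈410, y≈75). Continue to the stop.

```bash
python3 -m jog '[{"x":-0.1,"y":0,"z":1.5,"ax":0,"ay":0,"az":0,"grip":0},{"x":-0.2,"y":0,"z":3,"ax":0,"ay":0,"az":0,"grip":0},{"x":-0.2,"y":0,"z":4,"ax":0,"ay":0,"az":0,"grip":0}]'
python3 - <<'E'
from h import *
w=get_image("wrist");cv2.imwrite("pics/w9.png",w["color"][:,:,::-1])
w=get_image("scene");crop(w,280,400,150,270,5,"pics/s9.png")
E
```

```text
clock: 9.8
eef_pos: [530.5, -5.3, 39.0]
tool_rot: [-1.58, -0.012, 0.081]
force: [0.2, -14.7, 22.8]
width: -0.5
```

View pics/w9.png

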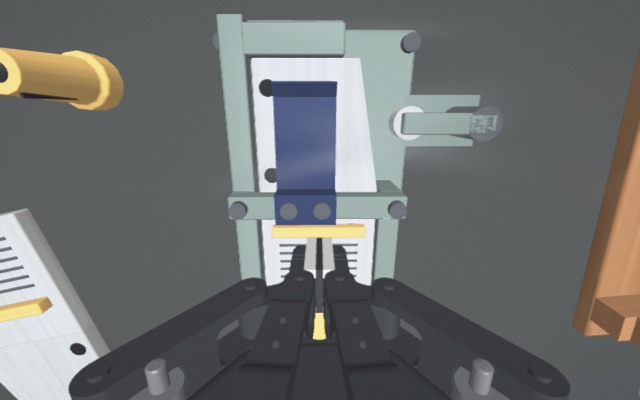

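View pics/s9.png

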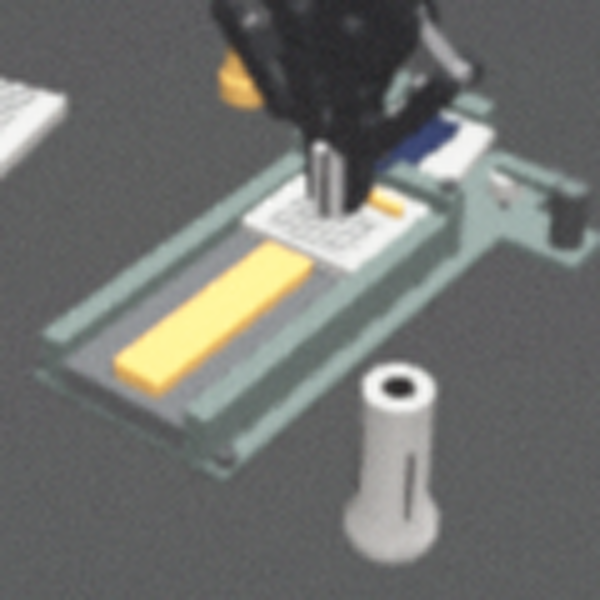

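```bash
python3 -m jog '[{"x":0,"y":0,"z":1,"ax":0,"ay":0,"az":0,"grip":0},{"x":0,"y":0,"z":2,"ax":0,"ay":0,"az":0,"grip":0},{"x":0,"y":0,"z":2,"ax":0,"ay":0,"az":0,"grip":0}]'
```

```text
clock: 10.2
eef_pos: [530.5, -5.2, 39.0]
tool_rot: [-1.582, -0.013, 0.08]
force: [1.1, -16.0, 22.4]
width: 0.7
```

```bash
python3 -m jog '[{"x":0,"y":0,"z":1.5,"ax":0,"ay":0,"az":0,"grip":0},{"x":0,"y":0,"z":2,"ax":0,"ay":0,"az":0,"grip":0},{"x":0,"y":0,"z":2,"ax":0,"ay":0,"az":0,"grip":0}]'
```

```text
clock: 10.5
eef_pos: [530.5, -5.1, 39.0]
tool_rot: [-1.584, -0.013, 0.078]
force: [2.4, -20.6, 22.3]
width: -0.2
```

```bash
python3 -m jog '[{"x":0,"y":0,"z":-2,"ax":0,"ay":0,"az":0,"grip":0},{"x":0,"y":-0.5,"z":-4,"ax":0,"ay":0,"az":0,"grip":0},{"x":0,"y":-0.5,"z":-5,"ax":0,"ay":0,"az":0,"grip":0}]'
```

```text
clock: 10.8
eef_pos: [530.5, -5.3, 39.0]
tool_rot: [-1.579, -0.012, 0.082]
force: [2.4, -8.7, 19.2]
width: 0.0
```

```bash
python3 -m jog '[{"x":0,"y":-1,"z":-2.5,"ax":0,"ay":0,"az":0,"grip":0},{"x":0,"y":-2.5,"z":-3,"ax":0,"ay":0,"az":0,"grip":0},{"x":0,"y":-5,"z":-3,"ax":0,"ay":0,"az":0,"grip":0},{"x":0,"y":-8,"z":-3,"ax":0,"ay":0,"az":0,"grip":0},{"x":0,"y":-14,"z":-3,"ax":0,"ay":0,"az":0,"grip":0}]'
python3 -m jog '[{"x":0,"y":-25,"z":-3,"ax":0,"ay":0,"az":0,"grip":0},{"x":0,"y":-50,"z":-20,"ax":0,"ay":0,"az":0,"grip":0},{"x":0,"y":-75,"z":-40,"ax":0,"ay":0,"az":0,"grip":0},{"x":0,"y":-100,"z":-60,"ax":0,"ay":0,"az":0,"grip":0},{"x":0,"y":-120,"z":-70,"ax":0,"ay":0,"az":0,"grip":0}]'
python3 -m jog '[{"x":-30,"y":-10,"z":-30,"ax":0,"ay":0,"az":0,"grip":0},{"x":-50,"y":-20,"z":-30,"ax":0,"ay":0,"az":0,"grip":0},{"x":-50,"y":-20,"z":-30,"ax":0,"ay":0,"az":0,"grip":0},{"x":-50,"y":-20,"z":-30,"ax":0,"ay":0,"az":0,"grip":0}]'
python3 - <<'E'
from h import *
w=get_image("wrist");crop(w,240,440,0,200,3,"pics/w10.png")
w=get_image("scene");crop(w,280,400,150,270,5,"pics/s10.png")
w=get_image("scene");cv2.imwrite("pics/s10f.png",w["color"][:,:,::-1])
E
```

```text
clock: 11.3
eef_pos: [524.8, -2.0, 50.0]
tool_rot: [-1.57, 0.002, 0.087]
force: [-0.1, -0.4, -0.3]
width: -0.3
clock: 11.8
eef_pos: [531.6, -73.3, 172.1]
tool_rot: [-1.571, -0.001, 0.086]
force: [0.4, -1.0, -1.1]
width: -0.1
clock: 12.2
eef_pos: [484.7, -105.3, 190.7]
tool_rot: [-1.57, -0.001, 0.088]
force: [0.5, 0.3, -0.4]
width: 0.2
```

View pics/w10.png

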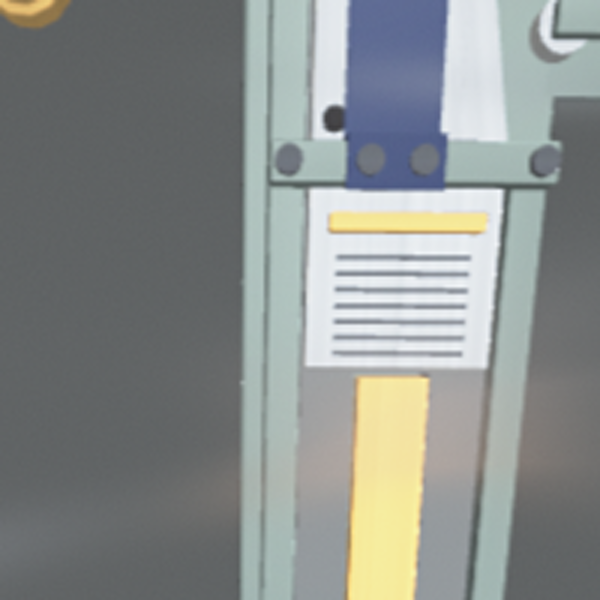

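View pics/s10.png

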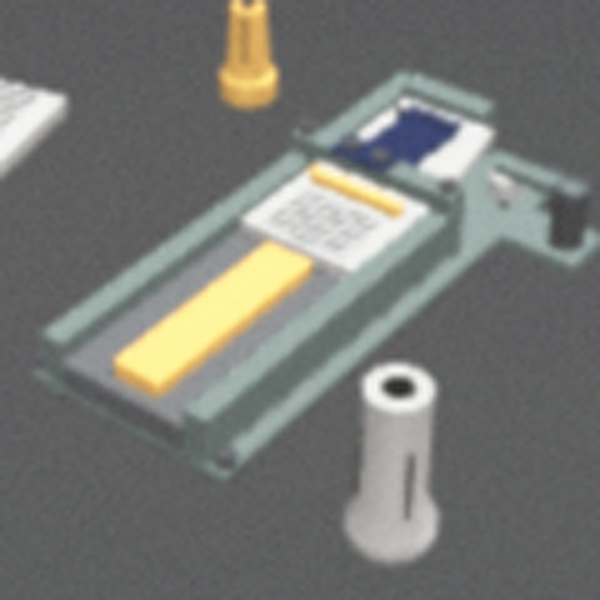

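View pics/s10f.png

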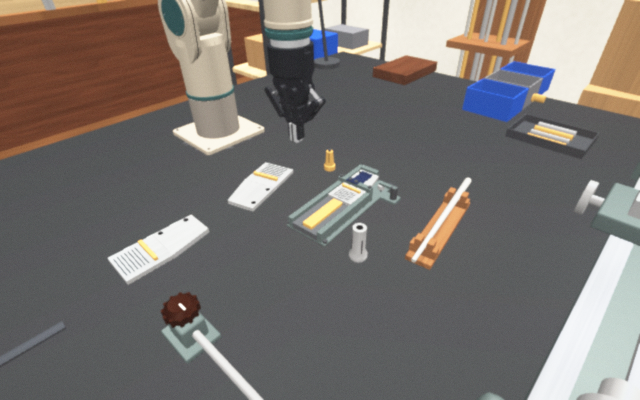

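```bash
python3 -m jog '[{"x":0,"y":0,"z":0,"ax":0,"ay":0,"az":0,"grip":0},{"x":0,"y":0,"z":0,"ax":0,"ay":0,"az":0,"grip":0},{"x":0,"y":0,"z":0,"ax":0,"ay":0,"az":0,"grip":0}]'
python3 -c "
from cell import *
print(finish_job())"
```

```text
clock: 12.65
eef_pos: [484.3, -105.8, 190.0]
tool_rot: [-1.571, 0.001, 0.087]
force: [-0.3, 0.1, -0.0]
width: -0.4
the job is handed in; nothing more can be done
None
```

The template is loaded and locked in the rest, and I handed the job in at 12.65 s.

**What I did:** With the fingers shut, I pressed the template's grooved tail down flush with about 20 N. I kept 15–25 N on it while sliding it nose first under the bridge and drag spring. About 55 mm in, the fingertips slipped forward a few mm until they met the rib, and from there they pushed against it. When the template stopped moving on the end stop, I pushed to about 20 N and it gave no more than 0.1 mm. I then eased off and lifted the hand clear.

**Last checks:** The wrist and scene pictures show:
- the catch risen about 3 mm behind the tail;
- the template flat and forward at the stop, though the taller stop hides the nose contact itself, so that rests on the stalled push;
- the collet, plug, blank and knob looking as they did at the start.

The hand was clear of everything, with force readings near zero. No check failed.

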